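# Dispense chilling balls from a lidded chute

### The job

Get the two steel chilling balls into the wooden catch tray of the dispenser: first flip the little pivot stop fully over, so that its finger is up out of the channel and the balls roll down under the lid, and leave it like that. Then press the lid's lever down by its paddle and hold the lid raised until both balls have rolled out into the tray, and let go so that the lid closes again. Leave the bottle, the wooden-headed stopper and the cork extractor on the slab undisturbed.

Things in the scene. Friction and masses are not known exactly. Their poses are not given: they have to be found in the camera images.
- dispenser: Fixed slate slab, 300 x 470 x 12 mm (local x -150..150, y -305..165), with channel, lid and tray. Origin on the counter top, z up; its yaw varies within 0.55 rad. The wooden-walled channel runs along local y at x = 0 (48 mm wide outside, y -120..129) and falls 0.17 rad towards -y: floor 60 mm up at y = -120, 101 at y = 120, walls 35 mm above the floor.
- stop (a joint): Small steel pivot stop; hinge along local x at dispenser-local (0, 20, 134) mm. 0 = finger hangs in the channel and holds the balls; grows to 1.4 rad as the cross-bar above the hinge goes over to local +y and the finger swings up towards -y. Balls pass from about 1.1. Friction holds it where it is left; about 1.2 N at the bar moves it. Starts at 0 to 0.15.
- stop_bar (a point): Centre of the stop's cross-bar: round steel, 12 mm thick, 44 mm long along local x, on a thin 60 mm arm from the stop's hinge. At stop = 0 it is at dispenser-local (0, -14, 184) mm, leaning to the low side; at 0.6 it is upright, 194 mm high; at 1.2 it is at (0, 54, 184). Push it over towards local +y.
- lid (a joint): Steel lid over the channel's low end (local y -128..-30), hinged along local x at dispenser-local (0, -30, 118) mm; its front plate shuts the mouth. 0 = closed, grows as it rises, end stop 0.8 rad. Balls roll out from about 0.3; 0.5 or more is properly raised. A damped spring shuts it within about 1 s of letting go. Raised, it reaches 190 mm above the counter.
- paddle: Pale wooden pressing paddle, 48 x 48 x 8 mm, sprung to rock 0.06 rad on the lid's rocker lever. Origin: centre of its top face. Lid closed: at dispenser-local (100, 83, 164) mm, face tilted 0.335 rad (+y edge higher). Pressed, it swings down about the lid's hinge, within 10 mm of local y = 87: 71 mm down gives lid 0.6 rad, 94 mm down is the end stop. Takes 2 N at first, 5 to 6 N at the end.
- tray_in (a point): Centre of the tray's inner floor (dark wooden tray beyond the channel's low end; 110 x 128 mm inside, walls 34 mm above this floor), 18 mm above the counter; axes as the dispenser.
- ball_a_center (a point): Centre of a polished steel ball, 27 mm diameter, about 80 g, at first in the channel resting against the stop.
- ball_b_center (a point): Centre of the second, equal ball, at first just uphill of the first.
- bottle: Amber glass bottle, 62 mm diameter, 210 mm high, standing on the slab on the far side of the tray. Origin under its centre. Bystander.
- stopper: Bottle stopper with a dark wooden head (36 mm diameter, 14 mm high) and a cork shank, standing on its head on the slab, 42 mm high, on the far side near the lid. Origin under its centre. Bystander.
- extractor: Chrome cork extractor, T shaped: 100 mm handle, 115 mm shank with a screw, 20 mm high, lying on the slab on the robot's side of the channel. Origin under the middle of its handle. Bystander.
Things that resemble listed ones, but are neither listed nor needed, are in the scene too. Leave any green or pink look-alike of the part that bears ball_b_center alone. What is shaped like the part that bears ball_a_center but pink is not meant.

How it is judged:
By the outcome, as a careful person would: the job done as asked, in the order asked, and still so for the second after the job is handed in, with the robot touching nothing.
It also fails if it takes over 45 s, if anything falls off the work surface, if the arm or the gripper's body presses on something with over 40 N, if the wrist force passes 120 N, or if a joint passes its speed limit or range.

### The arm

A 6-joint arm with a two-finger parallel gripper is mounted at the origin on the work surface. World frame = base frame: x ahead of the robot, y to its left, z up, the work surface at z = 0. Lengths are in mm, angles in degrees, forces in N, time in s.
With the tool pointing down it reaches from about 300 to 850 mm from the base axis. Payload 4.2 kg.
Tool frame: the origin (TCP) lies at the very end of the fingers, on their centre line; the grasp point (between the pads) lies 19 mm behind it; x points along the fingers, z is the direction in which the jaws open and shut, and the axes are right-handed (so a half turn about x gives the same grasp; the last joint's range is limited). The gripper opens to 91 mm and grips with 3 to 60 N. Pads are 32 mm wide; open, the fingers measure 118 mm over their backs; the gripper's body (76 mm by 178 mm) begins 60 mm behind the grasp point.
Start: joints at [-77.464, 18.312, 89.639, -0, 72.044, -1.146], TCP at [136.011, -558.699, 213.976] pointing down, gripper open.
Joint ranges: [-177.97, 177.97], [-48.28, 115.42], [12.27, 149.76], [-77.06, 257.06], [2.81, 150.46], [-146.56, 146.56]. Speed limits (degrees/s): [147.25, 147.25, 180, 180, 180, 180].

### API

Orientations are given as [roll, pitch, yaw] about the fixed x, y, z axes, in that order (R = Rz(yaw) Ry(pitch) Rx(roll)).
In Python, from workcell import state, grab_frame, camera_info, env, search_frame, place_of gives the robot as it stands.
- The arm moves only by the tool drive_tool, never from a script. Its argument "plan" is a list of rows, each a list of 7 numbers: the turn, a rotation vector about the world's x, y, z in degrees, then the shift along the world's x, y, z in mm, then the finger opening in mm, from 0 to 91.2. In form: [[wx, wy, wz, dx, dy, dz, jaw], ...]. A call has 1 to 10 rows; each row is the pose to reach, as a shift and turn from the pose measured when the call began; what a row does not reach only later rows make up. A row lasts 1/8 s, in which the tool goes at most 62.5 mm and 10.7 degrees, less where a joint would pass 70% of its speed; a pose out of reach is approached as far as the arm can. A call with a gripper value outside its range is refused whole. The fingers move at their own pace and stop on an object; "grip_force" is the grip in N (left out, the last holds). Time passes only in rows, so rows that repeat a pose let the fingers close. It gives the time, the measured TCP pose, the force and the opening at its end, in the units of the state.
- state(): the state, without advancing time (a new reading comes with each control period).
- grab_frame(name): name is "side" or "top"; returns the picture (384x512x3 uint8, red, green, blue); there is no depth.
- camera_info(name): a dict with "intrinsics" (3x3 intrinsics, pixels), "k1" (the pictures are not rectified: a ray, as slopes to the right and down, at radius r is drawn at 1 + k1 r^2 times it, then the intrinsics apply), "origin" and "orientation" of the camera in the world. Camera axes: x right, y down, z forward; pixel columns grow to the right and rows downward; lengths in mm; the calibration is good to about 2 mm. A picture is of the moment at which its call begins. camera_info takes no time and is no camera call.
- env.job_done(): hands the job in, once; it reports no verdict.
Trained networks look in the newest picture that a camera, given by its name, has taken for a name from the list of things; names that differ only in an ending like _2 or _b are one class to them, and where a whole thing is asked for, a point or a joint stands for the part that bears it (a point fixed in the world has none). Each returns a list of dicts, best first, with "p" (0 to 1); they miss things now and then, are a little off and sometimes report something else, mostly with a low value. They report only what shows in the picture. A call takes as long as a camera call. They do not tell look-alikes from the thing itself.
- search_frame(camera, label): "rect" ([left, top, right, bottom] as shares, 0 to 1, of the picture: columns of its width, rows of its height, round what is visible of it).
- place_of(camera, label): "location" ([column, row] as shares, 0 to 1, of the picture: columns of its width, rows of its height: a listed point, or the origin of a listed thing).
The state is a dict: "time_s": time; "qpos": joint angles; "qvel": joint speeds; "effort": joint torques, N m; "ee_pos": TCP position; "ee_rot": TCP orientation; "force": force on the tool from outside, world axes, zero at the start; "torque": the same for the moment, N m; "gripper_width": finger opening in mm.
Only numpy, scipy, OpenCV 4.12 (cv2) and the standard library are available. Lean on these libraries where they do the work, as an engineer would, in place of code of your own. Each camera call takes 0.05 s, during which the arm holds its last target. There are 200 camera calls.

## Working session

There is one attempt and no reset: what is moved stays moved. The work goes in short steps, Python scripts to look and compute and a tool call to move; the robot and the scene stay as the last step left them, time stands still between calls to the robot, and variables do not carry over. Pictures are saved under pics/ and viewed, about 8 in all and at most 12, crops included, and the job is handed in when it is done.

Besides the shell and the picture viewer there is one more tool, called after ">>>" as a command line: name --pt "numbers of a row" for each row, then --argument value for the rest. drive_tool: Moves the arm, as the interface text tells. Its arguments: {"type":"object","properties":{"plan":{"type":"array"},"grip_force":{"type":"number"}},"required":["plan"]}

```bash
mkdir -p pics
cat > h.py <<'E'
import numpy as np, cv2
from workcell import state, grab_frame, camera_info, env, search_frame, place_of
from scipy.spatial.transform import Rotation as R
def snap(cam,fn):
    im=grab_frame(cam); cv2.imwrite('pics/'+fn,cv2.cvtColor(im,cv2.COLOR_RGB2BGR)); return im
E
python3 - <<'E'
from h import *
print(state())
for c in ('side','top'):
    print(c,camera_info(c)); snap(c,c+'0.png')
    for l in ['stop_bar','paddle','tray_in','ball_a_center','dispenser','bottle','stopper','extractor']:
        print(l,[(round(d['p'],2),np.round(np.array(d['location'])*[512,384],1).tolist()) for d in place_of(c,l)[:4]])
E
```

```text
{'time_s': 0.0, 'qpos': array([-7.74640947e+01,  1.83513868e+01,  8.97062058e+01, -1.66050659e-03,
        7.20409363e+01, -1.14642352e+00]), 'qvel': array([ 0.01875991,  0.00705111, -0.02446387,  0.00968239,  0.00726285,
       -0.06258882]), 'effort': array([ 6.78480192e-04, -4.12463343e+01, -2.31976962e+01,  7.28923618e-02,
        4.57210641e-02, -1.62722918e-04]), 'ee_pos': array([ 135.89044733, -558.20928542,  213.1241597 ]), 'ee_rot': array([179.77154227,  89.90145836, 103.45438447]), 'force': array([-0.19776949, -0.03121584,  0.09977086]), 'torque': array([-0.02919396, -0.06320034, -0.04542267]), 'gripper_width': 91.36595566844699}
side {'intrinsics': array([[385.09201809,   0.        , 252.52149523],
       [  0.        , 385.09201809, 184.29723207],
       [  0.        ,   0.        ,   1.        ]]), 'k1': 0.032702639891082734, 'origin': array([ 490.00392856, -474.23366995,  682.87649281]), 'orientation': array([-139.7124378 ,    0.29555868,   -6.79118142])}
stop_bar [(0.67, [245.7, 230.2])]
paddle [(0.91, [262.4, 174.3]), (0.21, [228.2, 236.5])]
tray_in [(0.97, [311.3, 36
[... 211 characters left out ...]
.4]), (0.4, [243.3, 275.2])]
extractor [(0.65, [198.1, 294.7])]
top {'intrinsics': array([[440.57486279,   0.        , 255.82880638],
       [  0.        , 440.57486279, 190.96092669],
       [  0.        ,   0.        ,   1.        ]]), 'k1': -0.07482970966752554, 'origin': array([343.65571535, -13.49341088, 963.54044514]), 'orientation': array([-1.68176733e+02, -8.57707838e-02, -8.59549303e+01])}
stop_bar [(0.89, [328.4, 194.2])]
paddle [(0.74, [260.6, 165.4])]
tray_in [(0.96, [395.6, 178.1])]
ball_a_center [(0.62, [333.2, 313.0]), (0.57, [354.0, 297.2]), (0.53, [299.7, 207.8])]
dispenser [(0.76, [311.6, 213.1])]
bottle []
stopper [(0.68, [315.4, 147.5])]
extractor [(0.96, [324.3, 249.2])]
```

```bash
python3 -c "
import cv2,numpy as np
a=cv2.imread('pics/side0.png');b=cv2.imread('pics/top0.png')
cv2.imwrite('pics/s0b.png',cv2.resize(a,(800,600),interpolation=2));cv2.imwrite('pics/t0b.png',cv2.resize(b,(800,600),interpolation=2))"
```

```text
(no output)
```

View pics/s0b.png

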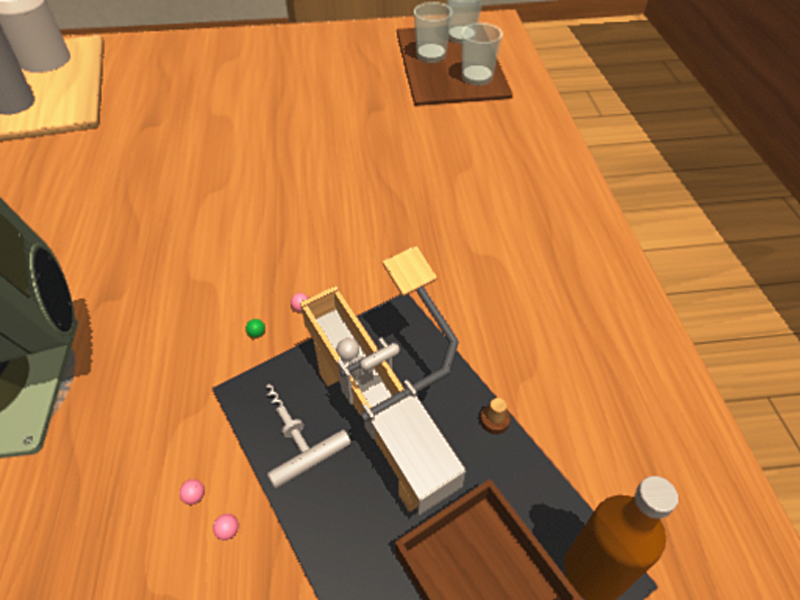

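View pics/t0b.png

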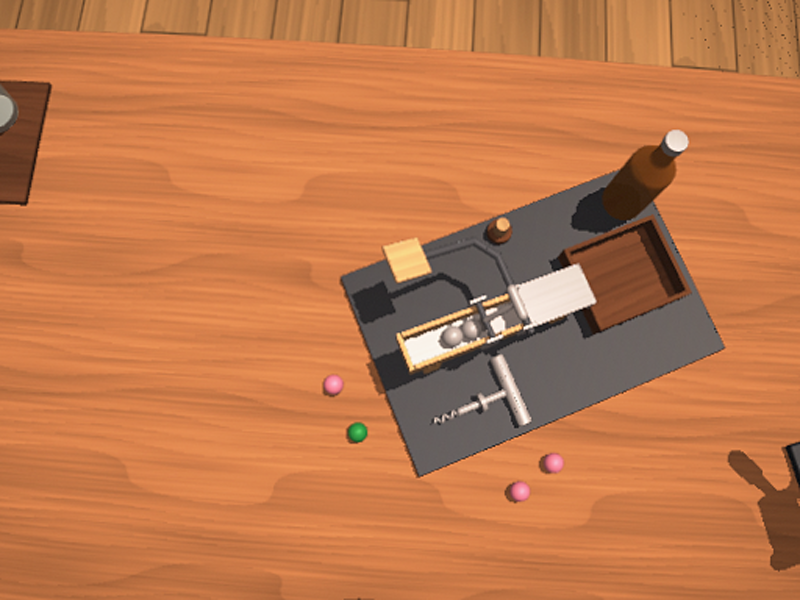

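```bash
cat >> h.py <<'E'
def proj(cam,P):
    i=camera_info(cam); K=i['intrinsics']; r=R.from_euler('xyz',i['orientation'],degrees=True).as_matrix()
    c=(np.atleast_2d(P)-i['origin'])@r; s=c[:,:2]/c[:,2:]; s=s*(1+i['k1']*(s**2).sum(1,keepdims=True))
    return s@K[:2,:2].T+K[:2,2]
def d2w(pose,L):  # pose x,y,yaw(rad)
    c,s=np.cos(pose[2]),np.sin(pose[2]); L=np.atleast_2d(L).astype(float)
    return np.c_[pose[0]+c*L[:,0]-s*L[:,1],pose[1]+s*L[:,0]+c*L[:,1],L[:,2]]
E
python3 - <<'E'
from h import *
from scipy.optimize import least_squares
# local pts: tray_in unknown y -> fit ty; stop angle
obs=[('side','stop',245.7,230.2),('side','pad',262.4,174.3),('side','tray',311.3,368),('side','disp',245.8,275.6),
('top','stop',328.4,194.2),('top','pad',260.6,165.4),('top','tray',395.6,178.1),('top','disp',311.6,213.1)]
def bar(a):
    t=a-0.6; return [0,20+60*np.sin(t),134+60*np.cos(t)]
def f(p):
    L={'stop':bar(p[3]),'pad':[100,83,164],'tray':[0,p[4],18],'disp':[0,0,0]}
    return np.concatenate([(proj(c,d2w(p[:3],L[n]))[0]-[u,v]) for c,n,u,v in obs]+[[ (p[3]-.07)/.05]])
best=None
for y in np.arange(-3.1,3.1,.5):
    s=least_squares(f,[400,-150,y,.07,-200],loss='soft_l1')
    if best is None or s.cost<best.cost: best=s
print(best.cost,best.x,np.degrees(best.x[2])); print(np.round(f(best.x)[:-1].reshape(-1,2),1))
E
```

```text
Traceback (most recent call last):
  File "h.py", line 7, in proj
    i=camera_info(cam); K=i['intrinsics']; r=R.from_euler('xyz',i['orientation'],degrees=True).as_matrix()
ValueError: time passes only in moves, steps and waits
```

The side view shows the dispenser with the channel, stop bar at about (380,355)/800 and paddle at (410,270). The top view shows two steel balls at (452,336) and (472,328), lid at (555,295), tray at (630,275), bottle at (640,185), stopper at (500,230) and extractor at (510,390). The slab corners in the top picture are (342,277), (418,476) and (723,348).

```bash
sed -i 's/^def proj/from functools import lru_cache\ncamera_info=lru_cache(camera_info)\ndef proj/' h.py
cat > fit.py <<'E'
from h import *
from scipy.optimize import least_squares
obs=[('side','stop',245.7,230.2),('side','pad',262.4,174.3),('side','tray',311.3,368),('side','disp',245.8,275.6),
('top','stop',328.4,194.2),('top','pad',260.6,165.4),('top','tray',395.6,178.1),('top','disp',311.6,213.1),
('top','c1',218.6,177),('top','c2',267.3,304.4),('top','c3',462.5,222.5),('side','c2',137.2,248)]
def bar(a):
    t=a-0.6; return [0,20+60*np.sin(t),134+60*np.cos(t)]
def f(p):
    L={'stop':bar(p[3]),'pad':[100,83,164],'tray':[0,p[4],18],'disp':[0,0,0],'c1':[150,165,12],'c2':[-150,165,12],'c3':[-150,-305,12]}
    return np.concatenate([(proj(c,d2w(p[:3],L[n]))[0]-[u,v]) for c,n,u,v in obs]+[[ (p[3]-.07)/.05]])
s=least_squares(f,[400,-150,0,.07,-200],loss='soft_l1')
if __name__=='__main__':
    print(s.cost,s.x,np.degrees(s.x[2]))
    for o,e in zip(obs,np.round(f(s.x)[:-1].reshape(-1,2),1)): print(o[:2],e)
    for n,l in dict(bar=bar(s.x[3]),hinge=[0,20,134],pad=[100,83,164],padlow=[100,87,93],tray=[0,s.x[4],18],lidend=[0,-128,118]).items(): print(n,d2w(s.x[:3],l).round(1))
E
python3 fit.py
```

```text
20.775315239312395 [ 5.07445744e+02 -1.27072173e+02  4.51140307e-01 -2.83414708e-02
 -2.01944087e+02] 25.848435587469567
('side', 'stop') [-1.5 -1.5]
('side', 'pad') [ 0.2 -2.9]
('side', 'tray') [-3.4  0.6]
('side', 'disp') [-3.7  0.4]
('top', 'stop') [ 3.4 -1.9]
('top', 'pad') [ 0.3 -0.5]
('top', 'tray') [-0.1 -1.4]
('top', 'disp') [-0.1 -1.7]
('top', 'c1') [-1.2 -1.1]
('top', 'c2') [0.9 0.3]
('top', 'c3') [ 2.  -0.6]
('side', 'c2') [-2.3 -0.9]
bar [[ 514.1 -140.8  182.5]]
hinge [[ 498.7 -109.1  134. ]]
pad [[561.3  -8.8 164. ]]
padlow [[559.5  -5.2  93. ]]
tray [[ 595.5 -308.8   18. ]]
lidend [[ 563.3 -242.3  118. ]]
```

>>> drive_tool --pt "0 0 2 40 39 5 60" --pt "0 0 5 80 78 10 30" --pt "0 0 8 120 118 15 0" --pt "0 0 12.4 160 157 20 0" --pt "0 0 12.4 200 196 20 0" --pt "0 0 12.4 240 236 20 0" --pt "0 0 12.4 285 280 20 0" --pt "0 0 12.4 330 324 20 0" --pt "0 0 12.4 365 358 10 0" --pt "0 0 12.4 393 386 0 0" --grip_force 20

```text
time_s: 2.15
ee_pos: [530.5, -171.0, 213.9]
ee_rot: [41.3, 90.0, -22.5]
force: [0.3, -0.6, -1.0]
gripper_width: 0.2
```

```bash
cat >> h.py <<'E'
def rep():
    s=state(); m=R.from_euler('xyz',s['ee_rot'],degrees=True).as_matrix()
    print('t',s['time_s'].__round__(2),'tcp',s['ee_pos'].round(1),'x',m[:,0].round(3),'z',m[:,2].round(3),'jaw ang',np.degrees(np.arctan2(m[1,2],m[0,2])).round(1),'F',s['force'].round(1),'w',round(s['gripper_width'],1),'q',s['qpos'].round(0))
    return s
E
python3 - <<'E'
from h import *
s=rep()
P=[507.4,-127.1,.4511]
c,n=np.cos(P[2]),np.sin(P[2]); d=s['ee_pos'][:2]-P[:2]; print('local',c*d[0]+n*d[1],-n*d[0]+c*d[1])
a=snap('side','s1.png')
cv2.imwrite('pics/s1b.png',cv2.resize(cv2.cvtColor(a[130:320,120:373],4),(800,600),interpolation=2))
E
```

```text
t 2.15 tcp [ 530.5 -171.   213.9] x [ 0.001 -0.    -1.   ] z [ 0.441 -0.898  0.001] jaw ang -63.8 F [ 0.3 -0.6 -1. ] w 0.2 q [-19.  17.  92.  -0.  71.  45.]
local 1.6363572144204355 -49.54996657270516
```

View pics/s1b.png

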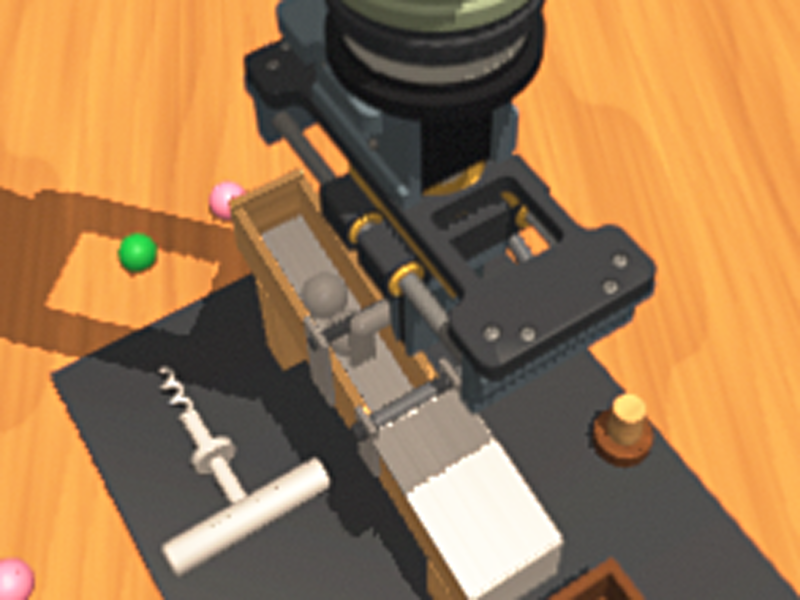

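The gripper is closed and hovers over the lid, low side of the bar, jaw axis along the channel. Next I go down and push.

>>> drive_tool --pt "0 0 0 0 0 -15 0" --pt "0 0 0 0 0 -28 0" --pt "0 0 0 0 0 -40 0" --pt "0 0 0 0 0 -40 0" --pt "0 0 0 -4 9 -40 0" --pt "0 0 0 -9 18 -40 0" --pt "0 0 0 -13 27 -40 0" --pt "0 0 0 -18 37 -40 0" --pt "0 0 0 -22 46 -40 0" --pt "0 0 0 -26 54 -40 0"

```text
time_s: 3.45
ee_pos: [506.3, -112.8, 172.1]
ee_rot: [141.1, 89.8, 77.4]
force: [1.0, -1.6, 0.4]
gripper_width: 0.7
```

```bash
cat >> h.py <<'E'
def loc(s,P=(507.4,-127.1,.4511)):
    c,n=np.cos(P[2]),np.sin(P[2]); d=s['ee_pos'][:2]-P[:2]; print('local',c*d[0]+n*d[1],-n*d[0]+c*d[1],s['ee_pos'][2])
E
python3 - <<'E'
from h import *
s=rep();loc(s)
a=snap('side','s2.png')
cv2.imwrite('pics/s2b.png',cv2.resize(cv2.cvtColor(a[180:320,170:357],4),(800,600),interpolation=2))
E
```

```text
t 3.45 tcp [ 506.3 -112.8  172.1] x [ 0.001  0.004 -1.   ] z [ 0.443 -0.897 -0.003] jaw ang -63.7 F [ 1.  -1.6  0.4] w 0.7 q [-14.  15. 101.   0.  64.  50.]
local 5.228631949447226 13.304184758860005 172.0612908378304
```

View pics/s2b.png

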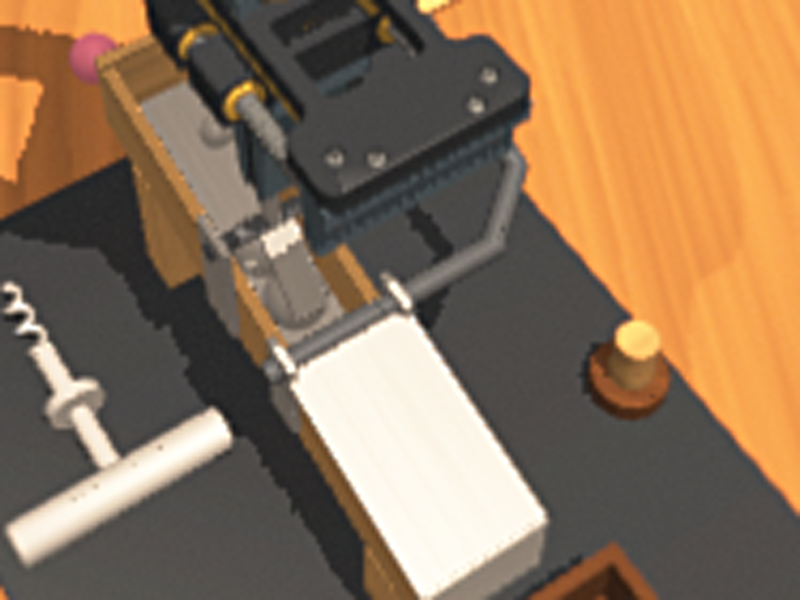

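The stop's finger is swinging up over the channel floor with 1.9 N of contact. I continue the push.

>>> drive_tool --pt "0 0 0 -3 5 0 0" --pt "0 0 0 -7 10 0 0" --pt "0 0 0 -10 14 0 0" --pt "0 0 0 -13 18 0 0" --pt "0 0 0 -16 22 0 0" --pt "0 0 0 -18 26 0 0" --pt "0 0 0 -18 26 0 0"

```text
time_s: 4.38
ee_pos: [487.1, -85.5, 171.9]
ee_rot: [163.3, 89.7, 99.6]
force: [0.2, -0.2, 0.8]
gripper_width: 0.3
```

Run:
```python
from h import *
s=rep();loc(s)
a=snap('side','s3.png')
print([(round(d['p'],2),np.round(np.array(d['location'])*[512,384],1).tolist()) for l in ('stop_bar','ball_a_center') for d in place_of('side',l)[:4]])
cv2.imwrite('pics/s3b.png',cv2.resize(cv2.cvtColor(a[160:320,160:373],4),(800,600),interpolation=2))
```

```text
t 4.38 tcp [487.1 -85.5 171.9] x [-0.001  0.006 -1.   ] z [ 0.443 -0.896 -0.006] jaw ang -63.7 F [ 0.2 -0.2  0.8] w 0.3 q [-11.  13. 104.   0.  64.  52.]
local -0.10070473223942855 46.307470726414834 171.9084020046567
[(0.8, [221.1, 198.5]), (0.78, [119.6, 312.5]), (0.72, [140.7, 339.5])]
```

View pics/s3b.png

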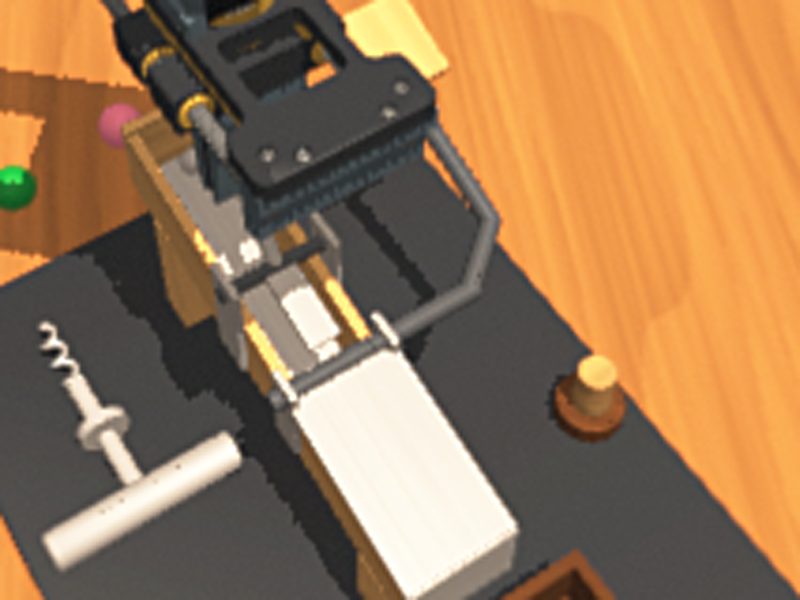

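The finger plate is up and lies flat over the channel, and the balls have left the stop. A gentle extra push checks for the end stop.

>>> drive_tool --pt "0 0 0 -1 2 0 0" --pt "0 0 0 -2 4 0 0" --pt "0 0 0 -2 4 0 0"

```text
time_s: 4.9
ee_pos: [486.1, -82.9, 172.1]
ee_rot: [135.0, 89.8, 71.3]
force: [2.0, -4.3, 0.0]
gripper_width: 0.6
```

Reaction is 4.7 N, so the stop is at its end. I back off, lift and go over the paddle.

>>> drive_tool --pt "0 0 0 4 -9 0 0" --pt "0 0 0 6 -13 5 0" --pt "0 0 0 6 -13 25 0" --pt "0 0 0 6 -13 45 0" --pt "0 0 0 6 -13 60 0" --pt "0 0 0 25 15 60 0" --pt "0 0 0 45 40 60 0" --pt "0 0 0 65 65 50 0" --pt "0 0 0 77 78 40 0" --pt "0 0 0 77 78 30 0"

```text
time_s: 6.15
ee_pos: [563.3, -4.5, 201.1]
ee_rot: [155.1, 89.8, 91.5]
force: [-0.2, -0.4, 0.4]
gripper_width: 0.3
```

Run:
```python
from h import *
s=rep();loc(s)
a=snap('side','s4.png'); b=snap('top','t4.png')
for c in('side','top'): print(c,[(l,round(d['p'],2),np.round(np.array(d['location'])*[512,384],1).tolist()) for l in ('stop_bar','paddle','ball_a_center') for d in place_of(c,l)[:4]])
import fit
for st in (1.0,1.2,1.4): print(st,[proj(c,d2w(fit.s.x[:3],fit.bar(st))).round(1).tolist() for c in('side','top')])
print('tip',proj('side',s['ee_pos']),'pad',proj('side',d2w(fit.s.x[:3],[100,83,164])))
cv2.imwrite('pics/s4b.png',np.hstack([cv2.resize(cv2.cvtColor(i,4),(400,600),interpolation=2) for i in (a[110:320,180:320],b[90:290,240:373])]))
```

```text
t 6.15 tcp [563.3  -4.5 201.1] x [-0.     0.003 -1.   ] z [ 0.445 -0.896 -0.002] jaw ang -63.6 F [-0.2 -0.4  0.4] w 0.3 q [-2. 18. 92.  0. 70. 62.]
local 103.71087680083338 85.97235503437992 201.14053509284096
side [('stop_bar', 0.78, [220.0, 198.5]), ('paddle', 0.63, [262.6, 172.0]), ('ball_a_center', 0.55, [121.9, 312.5])]
top [('ball_a_center', 0.69, [356.2, 293.4]), ('ball_a_center', 0.53, [327.7, 251.1]), ('ball_a_center', 0.43, [332.9, 309.6])]
1.0 [[[225.0, 200.9]], [[302.5, 203.5]]]
1.2 [[[222.0, 198.8]], [[296.8, 206.2]]]
1.4 [[[219.6, 198.0]], [[291.8, 208.8]]]
tip [[263.75717554 155.20136949]] pad [[262.63569862 171.35338167]]
```

View pics/s4b.png

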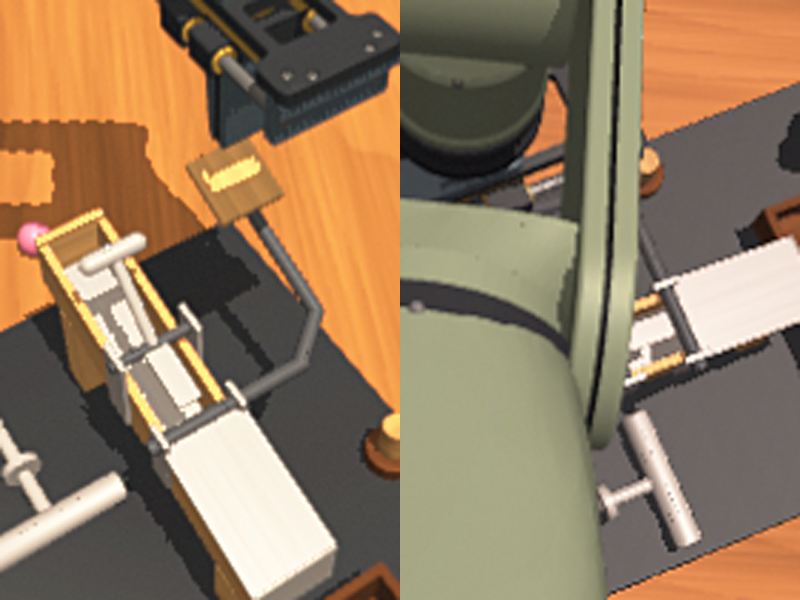

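The bar is over at about 1.37 rad (bar at pixel (220,198.5) in the side picture, predicted 219.6,198.0 for 1.4). The channel is empty, so the balls are under the lid. The tip is centred over the paddle, and I press.

>>> drive_tool --pt "0 0 0 0 0 -15 0" --pt "0 0 0 0 0 -28 0" --pt "0 0 0 0 0 -38 0" --pt "0 0 0 0 0 -48 0" --pt "0 0 0 0 0 -59 0" --pt "0 0 0 0 0 -70 0" --pt "0 0 0 0 0 -81 0" --pt "0 0 0 0 0 -92 0" --pt "0 0 0 0 0 -102 0" --pt "0 0 0 0 0 -111 0"

```text
time_s: 7.8
ee_pos: [564.3, -7.1, 91.7]
ee_rot: [57.3, 89.7, -6.3]
force: [-0.0, -3.3, 7.0]
gripper_width: 0.3
```

>>> drive_tool --pt "0 0 0 0 0 0 0" --pt "0 0 0 0 0 0 0" --pt "0 0 0 0 0 0 0" --pt "0 0 0 0 0 0 0" --pt "0 0 0 0 0 0 0" --pt "0 0 0 0 0 0 0" --pt "0 0 0 0 0 0 0" --pt "0 0 0 0 0 0 0"

```text
time_s: 8.8
ee_pos: [564.3, -7.1, 91.7]
ee_rot: [57.1, 89.7, -6.6]
force: [-1.1, 2.4, 4.5]
gripper_width: 0.4
```

Run:
```python
from h import *
s=rep();loc(s)
a=snap('side','s5.png'); b=snap('top','t5.png')
for c in('side','top'): print(c,[(l,round(d['p'],2),np.round(np.array(d['location'])*[512,384],1).tolist()) for l in ('stop_bar','paddle','ball_a_center') for d in place_of(c,l)[:5]])
cv2.imwrite('pics/s5b.png',np.hstack([cv2.resize(cv2.cvtColor(i,4),(400,600),interpolation=2) for i in (a[130:384,190:360],b[90:290,310:443])]))
```

```text
t 8.8 tcp [564.3  -7.1  91.7] x [ 0.005 -0.001 -1.   ] z [ 0.444 -0.896  0.003] jaw ang -63.6 F [-1.1  2.4  4.5] w 0.4 q [ -2.  23. 101.  -0.  55.  62.]
local 103.51596621227581 83.20216863614193 91.67043572833333
side [('stop_bar', 0.62, [219.7, 200.1]), ('stop_bar', 0.33, [242.4, 276.5]), ('ball_a_center', 0.81, [305.1, 361.7]), ('ball_a_center', 0.72, [143.1, 337.7]), ('ball_a_center', 0.7, [124.0, 311.0]), ('ball_a_center', 0.37, [378.2, 367.9])]
top [('ball_a_center', 0.63, [353.5, 295.6]), ('ball_a_center', 0.6, [395.1, 175.2]), ('ball_a_center', 0.51, [330.8, 315.3])]
```

View pics/s5b.png

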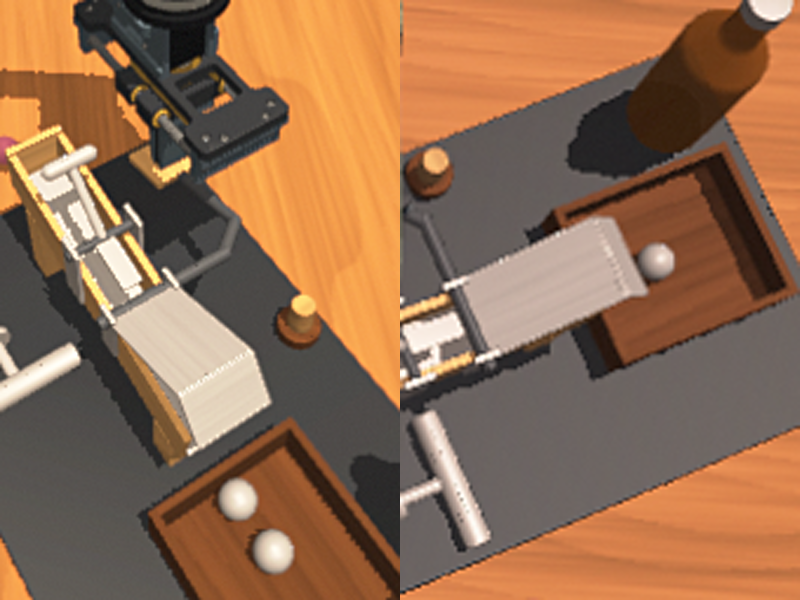

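Both balls are in the tray (side crop (238,500) and (272,552)) with the lid raised and the bystanders in place. I let the paddle up gently.

>>> drive_tool --pt "0 0 0 0 0 8 0" --pt "0 0 0 0 0 17 0" --pt "0 0 0 0 0 26 0" --pt "0 0 0 0 0 35 0" --pt "0 0 0 0 0 45 0" --pt "0 0 0 0 0 55 0" --pt "0 0 0 0 0 65 0" --pt "0 0 0 0 0 77 0" --pt "0 0 0 0 0 95 0" --pt "0 0 0 0 0 118 0"

```text
time_s: 10.45
ee_pos: [563.6, -6.7, 209.9]
ee_rot: [66.9, 89.8, 3.3]
force: [0.1, 0.4, 0.4]
gripper_width: 0.6
```

>>> drive_tool --pt "0 0 0 0 0 20 0" --pt "0 0 0 0 0 40 0" --pt "0 0 0 0 0 60 0" --pt "0 0 0 0 0 60 0" --pt "0 0 0 0 0 60 0" --pt "0 0 0 0 0 60 0" --pt "0 0 0 0 0 60 0" --pt "0 0 0 0 0 60 0"

```text
time_s: 11.45
ee_pos: [563.4, -6.7, 269.6]
ee_rot: [68.6, 89.9, 5.0]
force: [0.6, 0.3, -0.4]
gripper_width: 0.1
```

Run:
```python
from h import *
s=rep();loc(s)
a=snap('side','s6.png'); b=snap('top','t6.png')
for c in('side','top'): print(c,[(l,round(d['p'],2),np.round(np.array(d['location'])*[512,384],1).tolist()) for l in ('stop_bar','paddle','ball_a_center','bottle','stopper','extractor') for d in place_of(c,l)[:5]])
cv2.imwrite('pics/s6b.png',np.hstack([cv2.resize(cv2.cvtColor(i,4),(400,600),interpolation=2) for i in (a[130:384,190:360],b[90:290,310:443])]))
```

```text
t 11.45 tcp [563.4  -6.7 269.6] x [ 0.002  0.    -1.   ] z [ 0.444 -0.896  0.001] jaw ang -63.6 F [ 0.6  0.3 -0.4] w 0.1 q [-2. 16. 86.  0. 79. 62.]
local 102.91890328034071 83.91645846095884 269.5581404577309
side [('stop_bar', 0.91, [217.6, 199.7]), ('stop_bar', 0.38, [304.1, 364.7]), ('paddle', 0.56, [264.3, 172.2]), ('paddle', 0.2, [218.9, 201.2]), ('ball_a_center', 0.64, [144.8, 337.4]), ('ball_a_center', 0.63, [305.4, 361.8]), ('ball_a_center', 0.54, [119.8, 312.1]), ('bottle', 0.62, [381.1, 368.0]), ('stopper', 0.65, [313.6, 271.6]), ('extractor', 0.8, [197.1, 295.3])]
top [('ball_a_center', 0.71, [394.1, 178.2]), ('ball_a_center', 0.42, [333.3, 311.5]), ('ball_a_center', 0.41, [355.1, 293.8]), ('ball_a_center', 0.26, [312.2, 210.2]), ('extractor', 0.81, [326.0, 247.8])]
```

View pics/s6b.png

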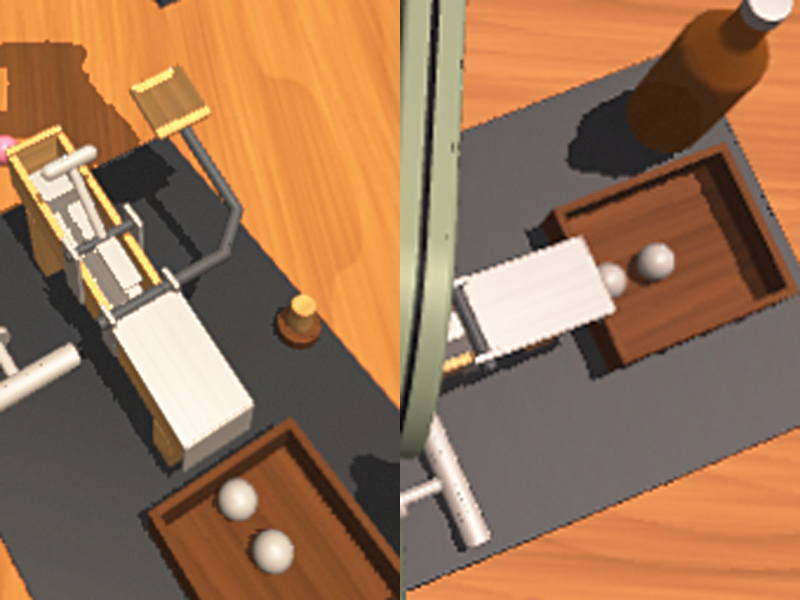

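The lid is closed, both balls rest in the tray, the stop is over and the bystanders are where they were. The robot touches nothing, so I hand in.

```bash
python3 -c "
from workcell import env
print(env.job_done())"
```

```text
the job is handed in; nothing more can be done
None
```

The job is done and handed in at about 12 s of robot time: both steel balls are in the catch tray and the lid is closed again.

- **Stop:** I pushed the stop bar over with the closed fingers until it met its end stop, at about 4.7 N. The bar's position in the side picture fits about 1.4 rad. It was still there in the last picture.
- **Lid:** I pressed the paddle down about 72 mm, which raised the lid to roughly 0.6 rad. I held it there about 1 s until both balls had rolled out, then let it up slowly.
- **Last checks:** Both cameras show both balls in the tray and the lid shut. The bottle, stopper and extractor are where they started, to within about 3 pixels. The gripper was about 100 mm above the paddle with no contact force. The largest force reported at the end of any move was about 8 N.
- **Disagreements:** The ball detector found only one of the two balls in the tray in the final pictures, and it kept reporting the pink balls. I settled this from the pictures themselves. The other detections disagreed with my fitted dispenser pose by up to about 4 pixels, too little to affect the moves.

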